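Close up a spice row and hold its end stop clamped at the mark

TASK

Stand the two spice jars from the worktop on either side of the rack in the rack's channel, in one row beside the jar already there. Then, with its cam lever still open, slide the rack's sprung end stop along until its pointer is over the steel mark clip, keep it there while you squeeze the cam lever fully closed against the stop's post, and finish while still holding it so: lever squeezed shut, pointer over the clip. Leave the salt shaker, the tin and the tea light where they are.

Things in the scene. Friction and masses are not known exactly. Their poses are not given: they have to be found in the camera images.
- rack: Fixed wooden jar rack, board 110 (x) x 306 (y) x 8 mm. Origin: centre of its underside, on the worktop; y runs along the row, -x faces the robot. Jar channel along y, centred on x = 0: floor 8 mm above the worktop, 56 mm wide between two lips 22 mm high and 6 mm thick. End cheek at the -y end, 82 mm high; sliding end stop at the +y end
- jar_first: Spice jar, 45 mm diameter, 106 mm high, upright, already standing loose in the channel near the cheek. Origin at the centre of its underside, z up
- jar_b: Spice jar, 45 mm diameter (cap included), 106 mm high, about 0.11 kg, standing on the worktop to one side of the rack. Origin at the centre of its underside, z up
- jar_c: Spice jar of the same size as jar_b, standing on the worktop to the other side of the rack. Origin at the centre of its underside, z up
- end_stop (a joint): Travel of the aluminium end stop, m: 0 = fully out (at the start; jar side of its plate at rack y = +85 mm), grows as it slides towards the jars (rack -y), at most 0.09. A spring (2 N at 0, 3.8 N at 0.09) pushes it back out when not held; closing the lever does not lock it, so it must be kept held
- cam_lever (a joint): Angle of the cam lever, rad: 0 = open (at the start, leaning out towards rack -x), 0.24 = fully closed, flat along the post. Hinge along the rack's y, low at the post's front: rack x = -9.5 mm, 30 mm above the worktop. A spring opens it when let go; closing takes 3 to 6 N at 100 mm above the worktop
- paddle: Black plate of the cam lever, 9 mm thick, 36 mm wide along the row (2.5 to 38.5 mm beyond the plate's outer face), reaching 92 mm from the hinge. Origin on the hinge, z along the lever to its tip. Open, its tip is 36 mm in front (rack -x) of the grip point; closed, its outer face is 14 mm in front, so closed lever plus post are 27 mm thick
- stop_grip (a point): Grip point of the end stop, with the rack's axes: rack x = 0, midway through post plus closed lever, 20 mm beyond the plate's outer face (+y), 100 mm above the worktop, 22 mm below the post's top. Moves with the stop. Here a gripper closing along the rack's x has one finger behind the post, the other before the lever
- pointer_tip (a point): Tip of the 4 mm wide dark pointer that sticks out to the front from the foot of the end stop's plate, 24 mm above the worktop; moves with the stop
- mark_clip: Steel mark clip on the rack's front edge, 10 mm wide along the row, 44 mm long (x), top 22 mm above the worktop, fixed. Origin on its middle line, 9 mm above the worktop, axes as the rack's. The stop is at the mark when the pointer tip has the y of the clip's centre along the rack's y; the three jars then have 11 to 27 mm to spare
- row_start (a point): Where the row begins: on the channel floor, middle of the inner face of the end cheek (rack y = -140 mm). The row grows from here towards the rack's +y
- plate_face (a point): Middle of the outer (+y, away from the jars) face of the end stop's upright plate, 100 mm above the worktop. The plate is 100 mm wide (rack x -50 to 50), 8 mm thick, its top 122 mm above the worktop; push it towards the jars with the side of a finger on this face. Beyond the face (+y) an upright post, as high, 16 mm thick (rack x -3 to 13 mm), reaches out 44 mm
- salt: Bystander: salt shaker, 44 mm diameter, 90 mm high; origin at the centre of its underside
- tuna: Bystander: flat tin, 87 mm diameter, 40 mm high; origin at the centre of its underside
- candle: Bystander: tea light, 38 mm diameter, 15 mm high; origin at the centre of its underside
There are look-alikes about, which are no part of the job. What is shaped like the jar_b but red or turquoise is not meant.

How it is judged (in metres and radians):
On the way, in this order (a step that is already met when the one before it is completed fails the run):
1. all three jars stand upright and released in the rack's channel, in one row (x of jar_first in the frame of rack between -0.012 and 0.012 m and z of jar_first in the frame of rack between 0.004 and 0.013 m and y of jar_first in the frame of rack between -0.13 and 0.045 m and angle between each of jar_first, jar_b, jar_c's own z axis and vertical below 0.1 rad and x of jar_b in the frame of rack between -0.012 and 0.012 m and z of jar_b in the frame of rack between 0.004 and 0.013 m and y of jar_b in the frame of rack between -0.13 and 0.045 m and x of jar_c in the frame of rack between -0.012 and 0.012 m and z of jar_c in the frame of rack between 0.004 and 0.013 m and y of jar_c in the frame of rack between -0.13 and 0.045 m and contact force between the fingers and jar_b below 0.5 N and contact force between the fingers and jar_c below 0.5 N), for 0.2 s.
2. the end stop is held with its pointer over the mark clip, the cam lever still open (y of pointer_tip in the frame of mark_clip between -0.005 and 0.005 m and value of joint cam_lever below 0.1 rad), for 0.2 s.
At the end, for the whole second after the job is handed in: The three jars stand upright (within 0.1 rad) on the channel floor, within 12 mm of its middle line, between the cheek and the end stop; the pointer is within 5 mm of the clip's centre along the row; the cam lever is beyond 0.19 rad (of 0.24) and the fingers still press on it with more than 1 N (all of step 1 and y of pointer_tip in the frame of mark_clip between -0.005 and 0.005 m and value of joint cam_lever above 0.19 rad and contact force between the fingers and paddle above 1 N); the arm keeps its last pose, push and grip.
It fails at once if the cam lever closed while the end stop is away from its mark (value of joint cam_lever above 0.15 rad and not (y of pointer_tip in the frame of mark_clip between -0.012 and 0.012 m)).
It fails at once if a bystander (salt shaker, tin or tea light) shifted by more than 30 mm (distance of any of salt, tuna, candle from where it was at the start of the episode above 0.03 m).
It also fails if it takes over 69 s, if anything falls off the work surface, if the arm or the gripper's body presses on something with over 40 N, if the wrist force passes 120 N, or if a joint passes its speed limit or range.

ROBOT

A 7-joint arm with a two-finger parallel gripper is mounted at the origin on a cart in front of the work surface, level with it; the furniture and walls round the work are solid. World frame = base frame: x ahead of the robot, y to its left, z up, the work surface at z = 0. Lengths are in m, angles in degrees, forces in N, time in s.
With the tool pointing down it reaches from about 0.425 to 0.875 m from the base axis. Payload 4.7 kg.
Tool frame: the origin (TCP) lies on the mounting face of the last link; the fingertips stand 182 mm ahead of it and the grasp point (between the pads) lies 164 mm ahead of it; z points along the fingers, y is the line along which they close (so a half turn about z gives the same grasp; the last joint's range is limited). The gripper opens to 87 mm and grips with 3 to 60 N. Pads are 19 mm wide; open, the fingers measure 117 mm over their backs; the gripper's body (75 mm by 190 mm) begins 51 mm behind the grasp point.
Start: joints at [73.001, 18.392, -4.016, 83.108, 1.295, 78.541, -3.26], TCP at [0.199, -0.619, 0.405] pointing down, gripper open.
Joint ranges: [-163.93, 163.93], [-17.29, 119.83], [-79.2, 71.16], [3.27, 140.29], [-89.18, 269.18], [5.43, 117.66], [-154.24, 154.24]. Speed limits (degrees/s): [147.25, 147.25, 180, 180, 180, 180, 180].

INTERFACE

Orientations are given as [roll, pitch, yaw] about the fixed x, y, z axes, in that order (R = Rz(yaw) Ry(pitch) Rx(roll)).
In Python, from cell import env gives the robot as it stands.
- The arm moves only by the tool servo_tool, never from a script. Its argument "plan" is a list of rows, each an object with "xyz": the shift along the tool's x, y, z in cm, a list of three; "twist": the turn, a rotation vector about the tool's x, y, z in degrees, a list of three; "jaw": the closure, from 0 (fully open) to 1 (shut). In form: [{"xyz": [x, y, z], "twist": [wx, wy, wz], "jaw": jaw}, ...]. A call has 1 to 10 rows; each row is the pose to reach, as a shift and turn from the pose commanded when the call began, along the tool's axes at that moment; what a row does not reach only later rows make up. A row lasts 1/12 s, in which the tool goes at most 41.7 mm and 7.16 degrees, less where a joint would pass 70% of its speed; a pose out of reach is approached as far as the arm can. A call with a gripper value outside its range is refused whole. The fingers move at their own pace and stop on an object; "newtons" is the grip in N (left out, the last holds). Time passes only in rows, so rows that repeat a pose let the fingers close. It gives the time, the measured TCP pose, the force, the opening and the grip force at its end, in the units of the state.
- env.get_obs(): the state, without advancing time (a new reading comes with each control period).
- env.read_camera(name): name is "scene" or "top" or "wrist"; returns a dict with "img" (420x560x3 uint8, red, green, blue), "camera_matrix" (3x3 intrinsics, pixels), "R" (3x3) and "t" (3): a world point X has camera coordinates R X + t. Camera axes: x right, y down, z forward; pixel columns grow to the right and rows downward; lengths in m; the calibration is good to about 2 mm. A picture is of the moment at which its call begins. There is no depth.
- env.sign_off(): hands the job in; it is judged then, once.
The state is a dict: "time_s": time; "qpos": joint angles; "joint_velocities": joint speeds; "effort": joint torques, N m; "tool_pos": TCP position; "tool_rot": TCP orientation; "force": force on the tool from outside, world axes, zero at the start; "wrist_torque": the same for the moment, N m; "grip_width": finger opening in m; "grasp_force": force on a finger pad.
Only numpy, scipy, OpenCV 4.12 (cv2) and the standard library are available. Lean on these libraries where they do the work, as an engineer would, in place of code of your own. Each camera call takes 0.05 s, during which the arm holds its last target. There are 200 camera calls.

## Working session

There is one attempt and no reset: what is moved stays moved. The work goes in short steps, Python scripts to look and compute and a tool call to move; the robot and the scene stay as the last step left them, time stands still between calls to the robot, and variables do not carry over. Pictures are saved under pics/ and viewed, at most 10 in all, crops included, and the job is handed in when it is done.

Besides the shell and the picture viewer there is one more tool, called after "Call:" by a JSON object that holds its "api" and its "payload", one argument or row to a line. servo_tool: Moves the arm, as the interface text tells. Its arguments: {"type":"object","properties":{"plan":{"type":"array","items":{"type":"object","properties":{"xyz":{"type":"array","items":{"type":"number"}},"twist":{"type":"array","items":{"type":"number"}},"jaw":{"type":"number"}}}},"newtons":{"type":"number"}},"required":["plan"]}

```bash
mkdir -p pics
cat > h.py <<'E'
import numpy as np,cv2
from scipy.spatial.transform import Rotation as Ro
from cell import env
def cam(n,save=None):
    c=env.read_camera(n)
    if save: cv2.imwrite('pics/'+save,c['img'][:,:,::-1])
    return c
def ray(c,u,v,z):
    K,R,t=[np.array(c[k]) for k in('camera_matrix','R','t')]
    o=-R.T@t; d=R.T@np.linalg.inv(K)@[u,v,1.]
    return o+d*(z-o[2])/d[2]
def proj(c,X):
    p=np.array(c['camera_matrix'])@(np.array(c['R'])@np.array(X)+c['t']); return p[:2]/p[2]
E
python3 - <<'E'
from h import *
a=cam('scene','s0.png');b=cam('top','t0.png')
for c in(a,b): print(-np.array(c['R']).T@c['t'],c['camera_matrix'])
o=env.get_obs();print(o)
E
```

```text
[-0.16453088  0.25753955  1.35172741] [[537.75391699   0.         279.61512759]
 [  0.         537.75391699 211.8175602 ]
 [  0.           0.           1.        ]]
[ 0.44050783 -0.07307442  1.32926184] [[381.46800873   0.         276.98485501]
 [  0.         381.46800873 205.53092138]
 [  0.           0.           1.        ]]
{'time_s': 0.1, 'qpos': array([72.99979332, 18.43387294, -4.01253471, 83.1673371 ,  1.29548782,
       78.54067527, -3.2603012 ]), 'joint_velocities': array([ 0.08113635, -0.12403398,  0.05578567, -0.2760335 ,  0.08373596,
       -0.10303802, -0.06266929]), 'effort': array([-8.78549781e-04, -4.92569268e+01, -4.06051520e-01, -3.13397348e+01,
       -6.41083787e-02,  3.94472305e-02,  9.78119397e-05]), 'tool_pos': array([ 0.19867359, -0.61870326,  0.4037859 ]), 'tool_rot': array([-1.79903359e+02,  6.85953332e-03,  1.78067466e+01]), 'force': array([ 0.39236602,  0.17616834, -0.00231706]), 'wrist_torque': array([-0.04034294,  0.01034858, -0.01428303]), 'grasp_force': 0.0, 'grip_width': 0.08709736692155559}
```

View pics/s0.png

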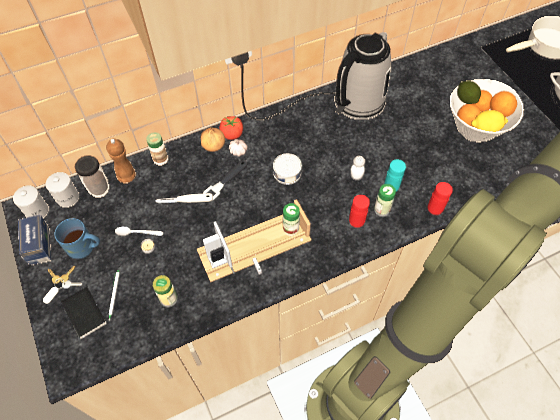

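View pics/t0.png

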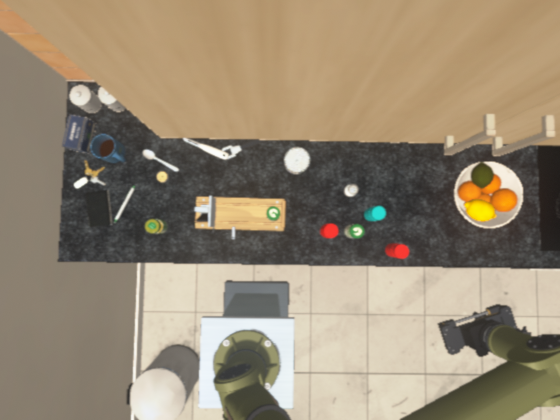

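The scene shows the rack at scene (255,240) with jar_first at (291,217). Jar-shaped candidates are (385,200), (165,290) and (157,149), all white-labelled with green caps. Red jars stand at (360,210) and (440,198), and a turquoise one at (396,175); those are excluded by colour. One crop will settle which are meant.

Run:
```python
from h import *
s=cv2.imread('pics/s0.png')
f=lambda u,v,w=32,h=35:cv2.resize(s[v-h:v+h,u-w:u+w],(256,280),interpolation=cv2.INTER_CUBIC)
A=np.hstack([f(385,200),f(165,290),f(157,149)])
B=cv2.resize(s[195:285,190:320],(390,270),interpolation=cv2.INTER_CUBIC)
t=cv2.imread('pics/t0.png')
C=cv2.resize(t[185:250,190:292],(378,270),interpolation=cv2.INTER_CUBIC)
cv2.imwrite('pics/c0.png',np.vstack([A,np.hstack([B,C])]))
```

```text
(no output)
```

View pics/c0.png

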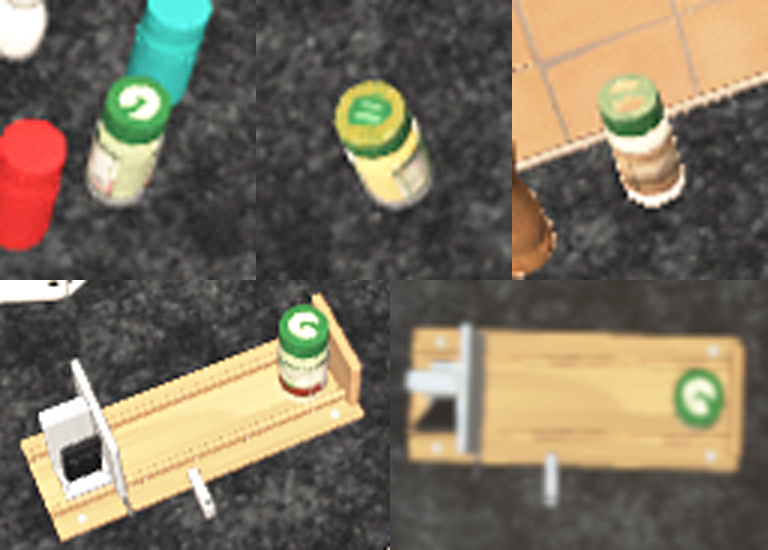

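Top row of the crop: (385,200) and (165,290) are upright green-capped jars standing on the worktop on either side of the rack, so they are jar_b and jar_c. (157,149) is by the wall, not beside the rack, so I leave it. The clip shows at top ~(233,233), and the stop, with its open black lever, at the rack's left end.

Run:
```python
from h import *
s=cam('scene');t=cam('top')
def boxmask(c,u,v,w,h,lo,hi):
    m=np.zeros(c['img'].shape[:2],np.uint8)
    hsv=cv2.cvtColor(c['img'],cv2.COLOR_RGB2HSV)
    m[v-h:v+h,u-w:u+w]=cv2.inRange(hsv,lo,hi)[v-h:v+h,u-w:u+w]
    n,l,st,ce=cv2.connectedComponentsWithStats(m)
    k=1+np.argmax(st[1:,4]); return (l==k).astype(np.uint8),ce[k],st[k]
# rack
m,ce,st=boxmask(t,241,214,52,25,(8,60,90),(28,255,255))
r=cv2.minAreaRect(cv2.findContours(m,0,2)[0][0]); print('rack',r,st)
P=np.array([ray(t,u,v,.008)[:2] for u,v in cv2.boxPoints(r)]);print(P.round(4),P.mean(0).round(4),[np.linalg.norm(P[i]-P[i-1]).round(3) for i in range(4)])
# jars: cap outer contour via convex hull of saturated yellow/green
for n,(u,v),(u2,v2) in(('first',(273,213),(291,210)),('b',(357,231),(386,193)),('c',(154,227),(162,284))):
    for c,(x,y),nm in((t,(u,v),'top'),(s,(u2,v2),'scene')):
        w=11 if nm=='top' else 13
        m,ce,st=boxmask(c,x,y,w,w,(20,80,40),(85,255,255))
        h=cv2.convexHull(np.vstack(cv2.findContours(m,0,2)[0])); (a,b),rr=cv2.minEnclosingCircle(h)
        print(n,nm,round(a,1),round(b,1),round(rr,1),ray(t if nm=='top' else s,a,b,.10).round(4)[:2])
m,ce,st=boxmask(t,233,235,5,9,(0,0,110),(180,50,255));print('clip',ce,st,ray(t,*ce,.022).round(4))
r=cv2.minAreaRect(cv2.findContours(m,0,2)[0][0]);print(r)
m,ce,st=boxmask(s,257,266,8,12,(0,0,110),(180,60,255));print('clip s',ce,st,ray(s,*ce,.022).round(4))
for n,(u,v) in dict(red1=(330,231),teal=(375,213),red2=(398,251),salt=(351,190)).items(): print(n,ray(t,u,v,.09).round(3))
```

```text
rack ((239.9468231201172, 213.28204345703125), (91.69049835205078, 33.62681198120117), 1.7098139524459839) [ 194  196   93   36 2391]
[[ 0.448   0.1924]
 [ 0.5643  0.1927]
 [ 0.5606 -0.1253]
 [ 0.4439 -0.1236]] [0.5042 0.034 ] [np.float64(0.316), np.float64(0.116), np.float64(0.318), np.float64(0.117)]
first top 270.5 211.5 10.7 [ 0.5071 -0.0715]
first scene 289.3 212.5 14.2 [ 0.5067 -0.0769]
b top 356.5 230.7 7.7 [ 0.4499 -0.3499]
b scene 386.8 192.0 9.3 [ 0.4498 -0.3495]
c top 153.5 226.5 9.6 [0.4524 0.3021]
c scene 163.0 286.0 11.7 [0.4496 0.3031]
clip [233.         233.15789474] [231 227   5  13  57] [0.4351 0.0552 0.022 ]
((233.0, 233.0), (12.0, 4.0), 90.0)
clip s [257.07894737 266.09210526] [253 258   9  17  76] [0.4332 0.0553 0.022 ]
red1 [ 0.448 -0.266  0.09 ]
teal [ 0.509 -0.413  0.09 ]
red2 [ 0.387 -0.488  0.09 ]
salt [ 0.583 -0.334  0.09 ]
```

```bash
cat >> h.py <<'E'
def rel(xyz,yaw):
    o=env.get_obs(); R=Ro.from_euler('xyz',o['tool_rot'],degrees=True); T=Ro.from_euler('xyz',[180,0,yaw],degrees=True)
    print('xyz cm',(R.inv().apply(np.array(xyz)-o['tool_pos'])*100).round(2),'twist',(R.inv()*T).as_rotvec(degrees=True).round(2),'t',o['time_s'])
E
python3 -c "
from h import *
rel([.45,-.35,.36],89.3)"
```

```text
xyz cm [ 32.14 -17.9    4.43] twist [-6.000e-02 -4.000e-02 -7.149e+01] t 0.2
```

Call:
{"api": "servo_tool", "payload": {
  "plan": [
    {"xyz": [32.1, -17.9, 4.4], "twist": [0, 0, -71.5], "jaw": 0},
    {"xyz": [32.1, -17.9, 4.4], "twist": [0, 0, -71.5], "jaw": 0},
    {"xyz": [32.1, -17.9, 4.4], "twist": [0, 0, -71.5], "jaw": 0},
    {"xyz": [32.1, -17.9, 4.4], "twist": [0, 0, -71.5], "jaw": 0},
    {"xyz": [32.1, -17.9, 4.4], "twist": [0, 0, -71.5], "jaw": 0},
    {"xyz": [32.1, -17.9, 4.4], "twist": [0, 0, -71.5], "jaw": 0},
    {"xyz": [32.1, -17.9, 4.4], "twist": [0, 0, -71.5], "jaw": 0},
    {"xyz": [32.1, -17.9, 4.4], "twist": [0, 0, -71.5], "jaw": 0},
    {"xyz": [32.1, -17.9, 4.4], "twist": [0, 0, -71.5], "jaw": 0},
    {"xyz": [32.1, -17.9, 4.4], "twist": [0, 0, -71.5], "jaw": 0}
  ]
}}

```text
time_s: 1.03
tool_pos: [0.4554, -0.3418, 0.3602]
tool_rot: [179.8, -0.3, 90.4]
force: [0.5, 0.9, 0.6]
grip_width: 0.087
grasp_force: 0.0
```

Run:
```python
from h import *
rel([.45,-.35,.36],89.3)
c=cam('wrist','w0.png');print(env.get_obs()['tool_pos'],proj(c,[.45,-.35,.106]),proj(c,[.45,-.35,0]),c['camera_matrix'][0,0])
```

```text
xyz cm [-0.81 -0.54  0.01] twist [ 0.16 -0.28  1.09] t 1.0333
[ 0.45293533 -0.34537164  0.36033428] [270.8872808  238.52867313] [272.43155745 211.45919261] 290.09481165175254
```

View pics/w0.png

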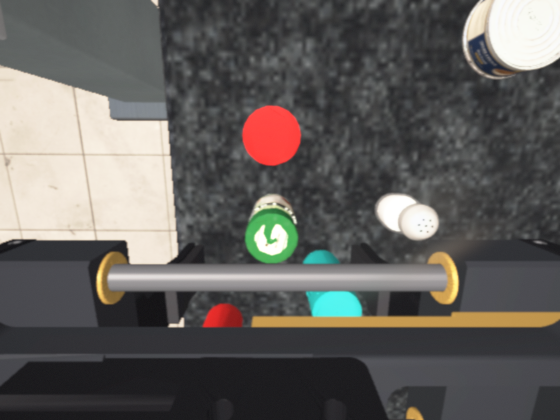

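The wrist view puts the green cap at (272,236), against a predicted (271,238), so the estimate holds. Descend and grasp.

Call:
{"api": "servo_tool", "payload": {
  "plan": [
    {"xyz": [0, 0, 3], "twist": [0, 0, 0], "jaw": 0},
    {"xyz": [0, 0, 6], "twist": [0, 0, 0], "jaw": 0},
    {"xyz": [0, 0, 9], "twist": [0, 0, 0], "jaw": 0},
    {"xyz": [0, 0, 12.1], "twist": [0, 0, 0], "jaw": 0},
    {"xyz": [0, 0, 12.1], "twist": [0, 0, 0], "jaw": 0},
    {"xyz": [0, 0, 12.1], "twist": [0, 0, 0], "jaw": 0.3},
    {"xyz": [0, 0, 12.1], "twist": [0, 0, 0], "jaw": 0.7},
    {"xyz": [0, 0, 12.1], "twist": [0, 0, 0], "jaw": 0.7},
    {"xyz": [0, 0, 12.1], "twist": [0, 0, 0], "jaw": 0.7},
    {"xyz": [0, 0, 12.1], "twist": [0, 0, 0], "jaw": 0.7}
  ],
  "newtons": 20
}}

```text
time_s: 1.92
tool_pos: [0.4501, -0.3507, 0.2415]
tool_rot: [179.9, 0.1, 89.3]
force: [-0.2, -0.4, 0.9]
grip_width: 0.0616
grasp_force: 0.0
```

Call:
{"api": "servo_tool", "payload": {
  "plan": [
    {"xyz": [0, 0, 0], "twist": [0, 0, 0], "jaw": 0.8},
    {"xyz": [0, 0, 0], "twist": [0, 0, 0], "jaw": 0.8},
    {"xyz": [0, 0, 0], "twist": [0, 0, 0], "jaw": 0.8},
    {"xyz": [0, 0, 0], "twist": [0, 0, 0], "jaw": 0.8},
    {"xyz": [0, 0, -2], "twist": [0, 0, 0], "jaw": 0.8},
    {"xyz": [0, 0, -5], "twist": [0, 0, 0], "jaw": 0.8},
    {"xyz": [0, 0, -9], "twist": [0, 0, 0], "jaw": 0.8},
    {"xyz": [0, 0, -13.5], "twist": [0, 0, 0], "jaw": 0.8},
    {"xyz": [0, 0, -13.5], "twist": [0, 0, 0], "jaw": 0.8},
    {"xyz": [0, 0, -13.5], "twist": [0, 0, 0], "jaw": 0.8}
  ]
}}

```text
time_s: 2.75
tool_pos: [0.4504, -0.3506, 0.378]
tool_rot: [179.7, 0.2, 89.3]
force: [-0.7, -0.1, -1.2]
grip_width: 0.0451
grasp_force: 20.0
```

Call:
{"api": "servo_tool", "payload": {
  "plan": [
    {"xyz": [4, 0.5, 0], "twist": [0, 0, 0], "jaw": 0.8},
    {"xyz": [8, 1, 0], "twist": [0, 0, 0], "jaw": 0.8},
    {"xyz": [12, 2, 0], "twist": [0, 0, 0], "jaw": 0.8},
    {"xyz": [16, 3, 0], "twist": [0, 0, 0], "jaw": 0.8},
    {"xyz": [20, 4, 0], "twist": [0, 0, 0], "jaw": 0.8},
    {"xyz": [24, 5, 0], "twist": [0, 0, 0], "jaw": 0.8},
    {"xyz": [28, 5, 0], "twist": [0, 0, 0], "jaw": 0.8},
    {"xyz": [32, 5, 0], "twist": [0, 0, 0], "jaw": 0.8},
    {"xyz": [34, 5, 0], "twist": [0, 0, 0], "jaw": 0.8},
    {"xyz": [34, 5, 0], "twist": [0, 0, 0], "jaw": 0.8}
  ]
}}

```text
time_s: 3.58
tool_pos: [0.5027, -0.0046, 0.373]
tool_rot: [-179.8, -0.2, 89.9]
force: [0.7, -0.1, -1.6]
grip_width: 0.0455
grasp_force: 20.0
```

Run:
```python
from h import *
import time
c=cam('wrist');c=cam('wrist','w1.png');print(env.get_obs()['tool_pos'],env.get_obs()['tool_rot'])
for p in([.504,-.074,.114],[.504+.0012,.034-.140,.082],[.435,.055,.022],[.504,.034,.008]):print(p,proj(c,p).round(1))
```

```text
[ 0.50307746 -0.01036386  0.37297385] [-1.79824787e+02  1.43231776e-02  8.94375881e+01]
[0.504, -0.074, 0.114] [280.6 296.2]
[0.5052, -0.10600000000000001, 0.082] [281.5 308.4]
[0.435, 0.055, 0.022] [217.5 150. ]
[0.504, 0.034, 0.008] [279.5 167.8]
```

View pics/w1.png

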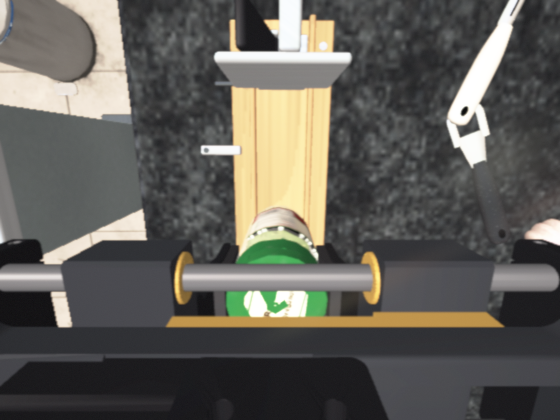

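Wrist view: board edges at u≈233 and 329, clip at (221,150) as predicted, pointer at (225,83). The held jar hides jar_first, so I re-measure that from the first pictures.

Run:
```python
from h import *
S=cam('scene');T=cam('top')
for c,f,(x,y),w in((T,'t0.png',(273,213),10),(S,'s0.png',(291,210),12)):
    hsv=cv2.cvtColor(cv2.imread('pics/'+f),cv2.COLOR_BGR2HSV)[y-w:y+w,x-w:x+w]
    m=cv2.inRange(hsv,(40,90,30),(85,255,255)); h=cv2.convexHull(cv2.findNonZero(m))
    (a,b),r=cv2.minEnclosingCircle(h); print(a+x-w,b+y-w,r,ray(c,a+x-w,b+y-w,.112).round(4), ray(c,a+x-w,b+y-w,.106).round(4))
w=cam('wrist');hsv=cv2.cvtColor(w['img'],cv2.COLOR_RGB2HSV)
for v in(110,130,180,200):
    row=np.where(cv2.inRange(hsv[v:v+1],(8,50,90),(28,255,255))[0])[0]; row=row[(row>200)&(row<360)]
    a,b=ray(w,row.min(),v,.008),ray(w,row.max()+1,v,.008); print(v,row.min(),row.max(),a.round(4),b.round(4),((a+b)/2).round(4))
m=cv2.inRange(hsv,(0,0,130),(180,60,255)); m[:140]=0;m[160:]=0;m[:,:195]=0;m[:,240:]=0
q=np.argwhere(m>0);print('clip',q.min(0),q.max(0),q.mean(0),ray(w,q.mean(0)[1],q.mean(0)[0],.022).round(4))
g=hsv[76:90,205:240,2];print(g[:, ::2])
```

```text
273.0 213.0 6.708303928375244 [ 0.5018 -0.0795  0.112 ] [ 0.5021 -0.0796  0.106 ]
290.95283031463623 211.8584909439087 9.092061996459961 [ 0.5001 -0.0785  0.112 ] [ 0.5033 -0.0802  0.106 ]
110 230 329 [0.4501 0.0939 0.008 ] [0.5625 0.0924 0.008 ] [0.5063 0.0932 0.008 ]
130 231 328 [0.4501 0.0724 0.008 ] [0.562  0.0708 0.008 ] [0.5061 0.0716 0.008 ]
180 233 326 [0.4495 0.0154 0.008 ] [0.5614 0.0139 0.008 ] [0.5054 0.0146 0.008 ]
200 233 325 [ 0.4482 -0.0088  0.008 ] [ 0.5609 -0.0103  0.008 ] [ 0.5046 -0.0095  0.008 ]
clip [140 199] [150 239] [145.50623441 219.03241895] [0.4381 0.0554 0.022 ]
[[ 54  49  45  46  69  90  94  91  86  84  82  97 128 129 131 130 130 130]
 [ 52  50  46  49  98 128 129 127 127 126 125 127 133 131 132 130 131 131]
 [ 50  50  49  53 108 138 137 138 136 136 136 135 134 131 130 130 130 130]
 [ 49  48  50  53 102 130 131 130 129 129 129 129 128 131 130 130 130 131]
 [ 48  47  51  51  80 102 102 102 100 101 101 100 104 131 132 131 131 130]
 [ 47  48  52  52  58  67  68  67  68  71  72  70  94 169 148 134 134 135]
 [ 49  51  52  53  53  52  51  49  51  59  64  58 123 230 194 162 165 168]
 [ 52  51  53  53  53  51  48  45  46  60  66  56 128 241 236 222 226 230]
 [ 53  52  54  53  53  51  48  45  46  60  68  55 124 242 246 244 245 247]
 [ 56  55  56  55  55  53  50  46  46  61  68  55 120 242 247 247 247 249]
 [ 58  56  56  57  58  59  57  51  48  57  64  53 113 241 247 247 247 249]
 [ 57  55  55  59  63  64  64  58  51  55  60  54 112 241 247 247 247 249]
 [ 56  54  57  61  66  70  71  64  54  54  56  52 113 242 247 247 247 249]
 [ 56  54  57  63  69  74  76  67  56  54  52  52 116 243 247 247 247 249]]
```

Call:
{"api": "servo_tool", "payload": {
  "plan": [
    {"xyz": [-1.9, 0.1, 0], "twist": [0, 0, 0], "jaw": 0.8},
    {"xyz": [-1.9, 0.1, 2], "twist": [0, 0, 0], "jaw": 0.8},
    {"xyz": [-1.9, 0.1, 5], "twist": [0, 0, 0], "jaw": 0.8},
    {"xyz": [-1.9, 0.1, 8], "twist": [0, 0, 0], "jaw": 0.8},
    {"xyz": [-1.9, 0.1, 10], "twist": [0, 0, 0], "jaw": 0.8},
    {"xyz": [-1.9, 0.1, 11], "twist": [0, 0, 0], "jaw": 0.8},
    {"xyz": [-1.9, 0.1, 11.5], "twist": [0, 0, 0], "jaw": 0.8},
    {"xyz": [-1.9, 0.1, 12], "twist": [0, 0, 0], "jaw": 0.8},
    {"xyz": [-1.9, 0.1, 12.2], "twist": [0, 0, 0], "jaw": 0.8},
    {"xyz": [-1.9, 0.1, 12.2], "twist": [0, 0, 0], "jaw": 0.8}
  ]
}}

```text
time_s: 4.67
tool_pos: [0.5049, -0.0302, 0.2533]
tool_rot: [179.9, 0.0, 89.3]
force: [-0.3, -0.2, -0.7]
grip_width: 0.0453
grasp_force: 20.0
```

```bash
python3 -c "
from h import *
c=cam('scene','s1.png');o=env.get_obs();print(o['tool_pos'],o['tool_rot'],o['force'],o['wrist_torque'])
s=cv2.imread('pics/s1.png')[160:310,180:380];cv2.imwrite('pics/s1c.png',cv2.resize(s,(800,600),interpolation=2))"
```

```text
[ 0.50499858 -0.03003747  0.25360961] [1.79912168e+02 2.51617695e-02 8.92964038e+01] [ 0.90624896 -0.3055555  -0.66502073] [-0.00370803 -0.06831839 -0.03875685]
```

View pics/s1c.png

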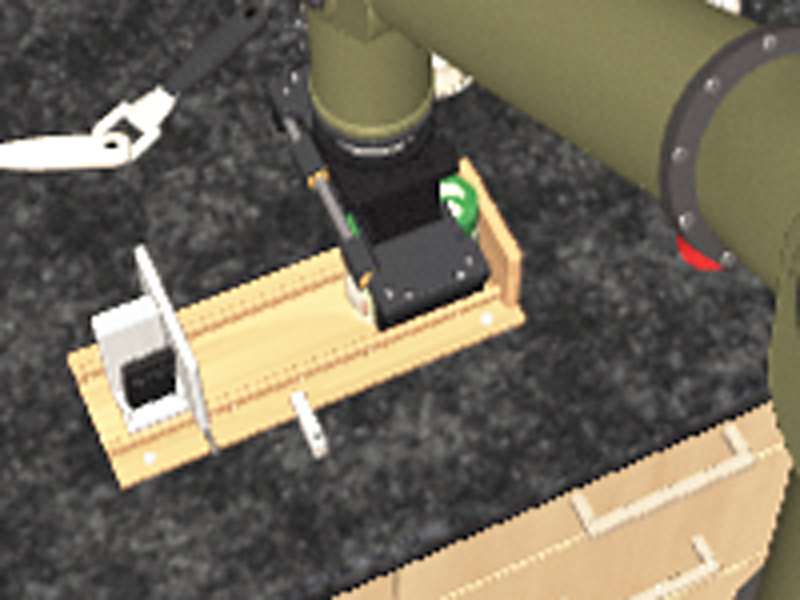

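The jar is in the channel between the lips, still a few mm above the floor, and jar_first is upright. Lower in small steps until contact.

Call:
{"api": "servo_tool", "payload": {
  "plan": [
    {"xyz": [0, 0, 0.2], "twist": [0, 0, 0], "jaw": 0.8},
    {"xyz": [0, 0, 0.4], "twist": [0, 0, 0], "jaw": 0.8},
    {"xyz": [0, 0, 0.4], "twist": [0, 0, 0], "jaw": 0.8},
    {"xyz": [0, 0, 0.4], "twist": [0, 0, 0], "jaw": 0.8}
  ]
}}

```text
time_s: 5.05
tool_pos: [0.5045, -0.0299, 0.2488]
tool_rot: [180.0, 0.0, 89.3]
force: [0.5, -0.9, -1.5]
grip_width: 0.0451
grasp_force: 20.0
```

Call:
{"api": "servo_tool", "payload": {
  "plan": [
    {"xyz": [0, 0, 0.1], "twist": [0, 0, 0], "jaw": 0.8},
    {"xyz": [0, 0, 0.1], "twist": [0, 0, 0], "jaw": 0.8},
    {"xyz": [0, 0, 0.2], "twist": [0, 0, 0], "jaw": 0.8},
    {"xyz": [0, 0, 0.2], "twist": [0, 0, 0], "jaw": 0.8}
  ]
}}

```text
time_s: 5.38
tool_pos: [0.505, -0.0299, 0.2479]
tool_rot: [180.0, 0.0, 89.3]
force: [-1.3, -0.2, 7.8]
grip_width: 0.0452
grasp_force: 20.0
```

Call:
{"api": "servo_tool", "payload": {
  "plan": [
    {"xyz": [0, 0, 0], "twist": [0, 0, 0], "jaw": 0.4},
    {"xyz": [0, 0, 0], "twist": [0, 0, 0], "jaw": 0.2},
    {"xyz": [0, 0, 0], "twist": [0, 0, 0], "jaw": 0},
    {"xyz": [0, 0, 0], "twist": [0, 0, 0], "jaw": 0},
    {"xyz": [0, 0, 0], "twist": [0, 0, 0], "jaw": 0},
    {"xyz": [0, 0, -2], "twist": [0, 0, 0], "jaw": 0},
    {"xyz": [0, 0, -6], "twist": [0, 0, 0], "jaw": 0},
    {"xyz": [0, 0, -10], "twist": [0, 0, 0], "jaw": 0},
    {"xyz": [0, 0, -12], "twist": [0, 0, 0], "jaw": 0},
    {"xyz": [0, 0, -12], "twist": [0, 0, 0], "jaw": 0}
  ]
}}

```text
time_s: 6.22
tool_pos: [0.5062, -0.0295, 0.372]
tool_rot: [179.5, 0.1, 89.3]
force: [0.7, 0.4, 1.1]
grip_width: 0.087
grasp_force: 0.0
```

```bash
python3 -c "
from h import *
rel([.451,.3025,.365],89.3)"
```

```text
xyz cm [33.13 -5.93  0.58] twist [0.52 0.11 0.01] t 6.2167
```

Call:
{"api": "servo_tool", "payload": {
  "plan": [
    {"xyz": [33.2, -5.8, 0.3], "twist": [0, 0, 0], "jaw": 0},
    {"xyz": [33.2, -5.8, 0.3], "twist": [0, 0, 0], "jaw": 0},
    {"xyz": [33.2, -5.8, 0.3], "twist": [0, 0, 0], "jaw": 0},
    {"xyz": [33.2, -5.8, 0.3], "twist": [0, 0, 0], "jaw": 0},
    {"xyz": [33.2, -5.8, 0.3], "twist": [0, 0, 0], "jaw": 0},
    {"xyz": [33.2, -5.8, 0.3], "twist": [0, 0, 0], "jaw": 0},
    {"xyz": [33.2, -5.8, 0.3], "twist": [0, 0, 0], "jaw": 0},
    {"xyz": [33.2, -5.8, 0.3], "twist": [0, 0, 0], "jaw": 0},
    {"xyz": [33.2, -5.8, 0.3], "twist": [0, 0, 0], "jaw": 0},
    {"xyz": [33.2, -5.8, 0.3], "twist": [0, 0, 0], "jaw": 0}
  ]
}}

```text
time_s: 7.05
tool_pos: [0.4485, 0.306, 0.3628]
tool_rot: [-179.9, -0.1, 89.7]
force: [0.9, -0.3, 0.1]
grip_width: 0.0868
grasp_force: 0.0
```

```bash
python3 -c "
from h import *
cam('wrist');c=cam('wrist');print(env.get_obs()['tool_pos'])
hsv=cv2.cvtColor(c['img'],cv2.COLOR_RGB2HSV);m=cv2.inRange(hsv,(18,80,40),(85,255,255));m[:180]=0;m[300:]=0;m[:,:200]=0;m[:,360:]=0
h=cv2.convexHull(cv2.findNonZero(m));e=cv2.minEnclosingCircle(h);print(e,proj(c,[.451,.3025,.106]),ray(c,*e[0],.106))
# cap: topdown rows
ys=np.argwhere(m>0);print(ys.min(0),ys.max(0))
T=cam('top');hs=cv2.cvtColor(T['img'],cv2.COLOR_RGB2HSV)
for (x,y) in ((273,213),(260,213)):
  mm=cv2.inRange(hs[y-10:y+10,x-8:x+8],(40,90,30),(85,255,255));
  q=cv2.findNonZero(mm)
  if q is not None:
    (a,b),r=cv2.minEnclosingCircle(q);print(a+x-8,b+y-10,r,ray(T,a+x-8,b+y-10,.112).round(4))
cv2.imwrite('pics/mix.png',np.hstack([c['img'][150:330,180:380],cv2.resize(T['img'][185:245,190:300],(330,180))])[:,:,::-1])
"
```

```text
[0.45062942 0.30202466 0.36268218]
((316.0, 243.5), 70.2087173461914) [280.24307078 228.17202883] [0.48175966 0.28850164 0.106     ]
[188 259] [299 359]
273.0 213.0 6.708303928375244 [ 0.5018 -0.0795  0.112 ]
259.5 212.5 8.276573181152344 [ 0.5026 -0.0364  0.112 ]
```

View pics/mix.png

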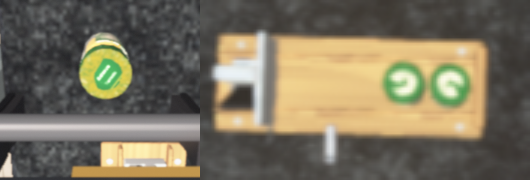

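Wrist half: the cap disc of jar_c is centred at wrist (286,225), a few px right of the prediction. Top half: jar_first at (273,213) and jar_b at (258,213), side by side in the channel.

```bash
python3 -c "
from h import *
c=cam('wrist');print(ray(c,286.5,225,.106),env.get_obs()['tool_pos'],env.get_obs()['tool_rot'])
T=cam('top');print(ray(T,153.5,226.5,.106),ray(T,258,213,.112))"
```

```text
[0.45795167 0.30246817 0.106     ] [0.45133784 0.30086619 0.36303097] [-1.79968745e+02  9.10121522e-02  8.91410592e+01]
[0.45232427 0.30027199 0.106     ] [ 0.50096362 -0.03166644  0.112     ]
```

Call:
{"api": "servo_tool", "payload": {
  "plan": [
    {"xyz": [0, 0.4, 3], "twist": [0, 0, 0], "jaw": 0},
    {"xyz": [0, 0.4, 6], "twist": [0, 0, 0], "jaw": 0},
    {"xyz": [0, 0.4, 9], "twist": [0, 0, 0], "jaw": 0},
    {"xyz": [0, 0.4, 12.2], "twist": [0, 0, 0], "jaw": 0},
    {"xyz": [0, 0.4, 12.2], "twist": [0, 0, 0], "jaw": 0},
    {"xyz": [0, 0.4, 12.2], "twist": [0, 0, 0], "jaw": 0.3},
    {"xyz": [0, 0.4, 12.2], "twist": [0, 0, 0], "jaw": 0.8},
    {"xyz": [0, 0.4, 12.2], "twist": [0, 0, 0], "jaw": 0.8},
    {"xyz": [0, 0.4, 12.2], "twist": [0, 0, 0], "jaw": 0.8},
    {"xyz": [0, 0.4, 12.2], "twist": [0, 0, 0], "jaw": 0.8}
  ]
}}

```text
time_s: 8.13
tool_pos: [0.4551, 0.303, 0.2433]
tool_rot: [179.8, -0.0, 89.3]
force: [-0.0, 0.3, 0.4]
grip_width: 0.0612
grasp_force: 0.0
```

Call:
{"api": "servo_tool", "payload": {
  "plan": [
    {"xyz": [0, 0, 0], "twist": [0, 0, 0], "jaw": 0.8},
    {"xyz": [0, 0, 0], "twist": [0, 0, 0], "jaw": 0.8},
    {"xyz": [0, 0, 0], "twist": [0, 0, 0], "jaw": 0.8},
    {"xyz": [0, 0, 0], "twist": [0, 0, 0], "jaw": 0.8},
    {"xyz": [0, 0, 0], "twist": [0, 0, 0], "jaw": 0.8},
    {"xyz": [0, 0, 0], "twist": [0, 0, 0], "jaw": 0.8}
  ]
}}

```text
time_s: 8.63
tool_pos: [0.4548, 0.3028, 0.2421]
tool_rot: [180.0, -0.0, 89.3]
force: [-0.0, 0.0, 4.0]
grip_width: 0.0451
grasp_force: 20.0
```

Call:
{"api": "servo_tool", "payload": {
  "plan": [
    {"xyz": [0, 0, -2], "twist": [0, 0, 0], "jaw": 0.8},
    {"xyz": [0, 0, -5], "twist": [0, 0, 0], "jaw": 0.8},
    {"xyz": [0, 0, -9], "twist": [0, 0, 0], "jaw": 0.8},
    {"xyz": [0, 0, -13], "twist": [0, 0, 0], "jaw": 0.8},
    {"xyz": [0, 0, -16], "twist": [0, 0, 0], "jaw": 0.8},
    {"xyz": [0, 0, -16], "twist": [0, 0, 0], "jaw": 0.8},
    {"xyz": [-3, 0.5, -16], "twist": [0, 0, 0], "jaw": 0.8},
    {"xyz": [-7, 1, -16], "twist": [0, 0, 0], "jaw": 0.8},
    {"xyz": [-11, 2, -16], "twist": [0, 0, 0], "jaw": 0.8},
    {"xyz": [-15, 3, -16], "twist": [0, 0, 0], "jaw": 0.8}
  ]
}}

```text
time_s: 9.47
tool_pos: [0.482, 0.151, 0.4008]
tool_rot: [-179.9, 0.1, 89.4]
force: [2.4, -0.2, -0.8]
grip_width: 0.0454
grasp_force: 20.0
```

Call:
{"api": "servo_tool", "payload": {
  "plan": [
    {"xyz": [-4, 1, 0], "twist": [0, 0, 0], "jaw": 0.8},
    {"xyz": [-8, 2, 0], "twist": [0, 0, 0], "jaw": 0.8},
    {"xyz": [-11, 2.3, 0], "twist": [0, 0, 0], "jaw": 0.8},
    {"xyz": [-13.3, 2.3, 0], "twist": [0, 0, 0], "jaw": 0.8},
    {"xyz": [-13.3, 2.3, 0], "twist": [0, 0, 0], "jaw": 0.8},
    {"xyz": [-13.3, 2.3, 0], "twist": [0, 0, 0], "jaw": 0.8},
    {"xyz": [-13.3, 2.3, 0], "twist": [0, 0, 0], "jaw": 0.8}
  ]
}}

```text
time_s: 10.05
tool_pos: [0.5038, 0.0199, 0.401]
tool_rot: [-179.9, -0.0, 89.4]
force: [-0.3, 0.5, -1.3]
grip_width: 0.0452
grasp_force: 20.0
```

```bash
python3 -c "
from h import *
rel([.505,.020,.252],89.3)"
```

```text
xyz cm [-0.    0.14 14.9 ] twist [-0.07 -0.05  0.05] t 10.05
```

Call:
{"api": "servo_tool", "payload": {
  "plan": [
    {"xyz": [0, 0.1, 3], "twist": [0, 0, 0], "jaw": 0.8},
    {"xyz": [0, 0.1, 6], "twist": [0, 0, 0], "jaw": 0.8},
    {"xyz": [0, 0.1, 9], "twist": [0, 0, 0], "jaw": 0.8},
    {"xyz": [0, 0.1, 12], "twist": [0, 0, 0], "jaw": 0.8},
    {"xyz": [0, 0.1, 13.5], "twist": [0, 0, 0], "jaw": 0.8},
    {"xyz": [0, 0.1, 14.2], "twist": [0, 0, 0], "jaw": 0.8},
    {"xyz": [0, 0.1, 14.6], "twist": [0, 0, 0], "jaw": 0.8},
    {"xyz": [0, 0.1, 14.8], "twist": [0, 0, 0], "jaw": 0.8},
    {"xyz": [0, 0.1, 14.8], "twist": [0, 0, 0], "jaw": 0.8},
    {"xyz": [0, 0.1, 14.8], "twist": [0, 0, 0], "jaw": 0.8}
  ]
}}

```text
time_s: 10.88
tool_pos: [0.5057, 0.0194, 0.2549]
tool_rot: [179.9, 0.0, 89.3]
force: [1.0, -0.2, -1.9]
grip_width: 0.0454
grasp_force: 20.0
```

Call:
{"api": "servo_tool", "payload": {
  "plan": [
    {"xyz": [0, 0, 0.1], "twist": [0, 0, 0], "jaw": 0.8},
    {"xyz": [0, 0, 0.2], "twist": [0, 0, 0], "jaw": 0.8},
    {"xyz": [0, 0, 0.2], "twist": [0, 0, 0], "jaw": 0.8},
    {"xyz": [0, 0, 0.2], "twist": [0, 0, 0], "jaw": 0.8}
  ]
}}

```text
time_s: 11.22
tool_pos: [0.5052, 0.019, 0.2519]
tool_rot: [180.0, 0.0, 89.3]
force: [-0.3, 0.3, -1.4]
grip_width: 0.0454
grasp_force: 20.0
```

Call:
{"api": "servo_tool", "payload": {
  "plan": [
    {"xyz": [0, 0, 0.1], "twist": [0, 0, 0], "jaw": 0.8},
    {"xyz": [0, 0, 0.2], "twist": [0, 0, 0], "jaw": 0.8},
    {"xyz": [0, 0, 0.3], "twist": [0, 0, 0], "jaw": 0.8},
    {"xyz": [0, 0, 0.3], "twist": [0, 0, 0], "jaw": 0.8}
  ]
}}

```text
time_s: 11.55
tool_pos: [0.5056, 0.0191, 0.2498]
tool_rot: [180.0, 0.0, 89.3]
force: [-1.4, -0.4, 6.2]
grip_width: 0.0454
grasp_force: 20.0
```

Call:
{"api": "servo_tool", "payload": {
  "plan": [
    {"xyz": [0, 0, 0], "twist": [0, 0, 0], "jaw": 0.4},
    {"xyz": [0, 0, 0], "twist": [0, 0, 0], "jaw": 0.2},
    {"xyz": [0, 0, 0], "twist": [0, 0, 0], "jaw": 0},
    {"xyz": [0, 0, 0], "twist": [0, 0, 0], "jaw": 0},
    {"xyz": [0, 0, 0], "twist": [0, 0, 0], "jaw": 0},
    {"xyz": [0, 0, -2], "twist": [0, 0, 0], "jaw": 0},
    {"xyz": [0, 0, -6], "twist": [0, 0, 0], "jaw": 0},
    {"xyz": [0, 0, -10], "twist": [0, 0, 0], "jaw": 0},
    {"xyz": [0, 0, -14], "twist": [0, 0, 0], "jaw": 0},
    {"xyz": [0, 0, -16], "twist": [0, 0, 0], "jaw": 0}
  ]
}}

```text
time_s: 12.38
tool_pos: [0.5058, 0.0197, 0.4136]
tool_rot: [179.6, 0.1, 89.3]
force: [1.0, 0.6, -0.1]
grip_width: 0.0866
grasp_force: 0.0
```

Call:
{"api": "servo_tool", "payload": {
  "plan": [
    {"xyz": [4, 0, 0], "twist": [0, 0, 0], "jaw": 0},
    {"xyz": [8, 0, 0], "twist": [0, 0, 0], "jaw": 0},
    {"xyz": [12, 0, 0], "twist": [0, 0, 0], "jaw": 0},
    {"xyz": [13.5, 0, 0], "twist": [0, 0, 0], "jaw": 0},
    {"xyz": [13.5, 0, 0], "twist": [0, 0, 0], "jaw": 0},
    {"xyz": [13.5, 0, 0], "twist": [0, 0, 0], "jaw": 0}
  ]
}}

```text
time_s: 12.88
tool_pos: [0.5065, 0.155, 0.4085]
tool_rot: [-180.0, 0.0, 89.5]
force: [0.2, -1.0, 0.8]
grip_width: 0.087
grasp_force: 0.0
```

```bash
python3 -c "
from h import *
cam('wrist');c=cam('wrist');T=cam('top');S=cam('scene');o=env.get_obs();print(o['tool_pos'],o['tool_rot'],o['force'])
np.savez('v.npz',w=c,t=T,s=S)
for p in([.507,.127,.122],[.507,.147,.122],[.5,.055,.022]):print(proj(c,p),proj(S,p),proj(T,p))
f=lambda i,a:cv2.resize(i[a[0]:a[1],a[2]:a[3]],(400,300),interpolation=2)
cv2.imwrite('pics/m2.png',np.vstack([np.hstack([f(c['img'],(0,420,0,560)),f(T['img'],(175,250,190,290))]),np.hstack([f(S['img'],(170,290,180,340)),f(c['img'],(120,300,160,400))])])[:,:,::-1])
"
```

```text
[0.50713893 0.15226424 0.40847457] [-1.79982720e+02  5.07363422e-02  8.91380097e+01] [ 0.0901652  -0.04451081  0.91553696]
[278.6961362  244.58797673] [218.61639336 237.06104315] [207.71129048 210.0451287 ]
[278.47689787 224.75099813] [211.44429669 239.99306905] [201.36617035 209.93233858]
[273.75080538 270.13999728] [247.40604642 246.31027037] [233.53748411 214.15277196]
```

View pics/m2.png

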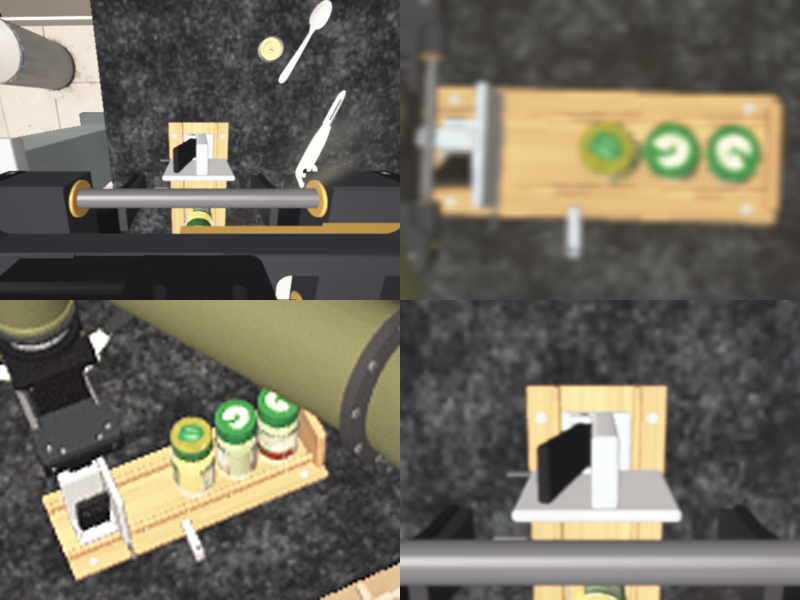

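All three jars stand upright in one row (top crop, caps at about crop x 607, 672 and 733). The end stop is out, and its plate's outer top edge is at wrist v≈247, so y≈0.125. Next I look from where both clip and pointer are visible to the wrist camera.

Call:
{"api": "servo_tool", "payload": {
  "plan": [
    {"xyz": [-4, -1, 0], "twist": [0, 0, 0], "jaw": 0},
    {"xyz": [-8, -2, 0], "twist": [0, 0, 0], "jaw": 0},
    {"xyz": [-12, -3, 1], "twist": [0, 0, 0], "jaw": 0},
    {"xyz": [-13.5, -4, 3], "twist": [0, 0, 0], "jaw": 0},
    {"xyz": [-13.5, -5, 5], "twist": [0, 0, 0], "jaw": 0},
    {"xyz": [-13.5, -5, 5], "twist": [0, 0, 0], "jaw": 0},
    {"xyz": [-13.5, -5, 5], "twist": [0, 0, 0], "jaw": 0},
    {"xyz": [-13.5, -5, 5], "twist": [0, 0, 0], "jaw": 0}
  ]
}}

```text
time_s: 13.75
tool_pos: [0.4559, 0.02, 0.36]
tool_rot: [179.9, -0.0, 89.3]
force: [-0.4, -0.2, 0.1]
grip_width: 0.0867
grasp_force: 0.0
```

```bash
python3 -c "
from h import *
cam('wrist');c=cam('wrist');o=env.get_obs();print(o['tool_pos'],o['tool_rot'])
import pickle;pickle.dump(c,open('w.pkl','wb'))
a=proj(c,[.437,.055,.022]);b=proj(c,[.45,.12,.024]);print(a,b,proj(c,[.507,.125,.122]),proj(c,[.507,.15,0]))
u0=int(a[0]-70);v0=int(b[1]-60);print(u0,v0)
cv2.imwrite('pics/p.png',cv2.resize(c['img'][v0:v0+150,u0:u0+200],(800,600),interpolation=cv2.INTER_CUBIC)[:,:,::-1])
"
```

```text
[0.4561525  0.02040122 0.36017053] [ 1.79854248e+02 -1.28200113e-02  8.93857259e+01]
[259.25486669 176.31920881] [270.11688215 113.07333391] [348.55174192  89.61309193] [322.55033995  85.64225336]
189 53
```

View pics/p.png

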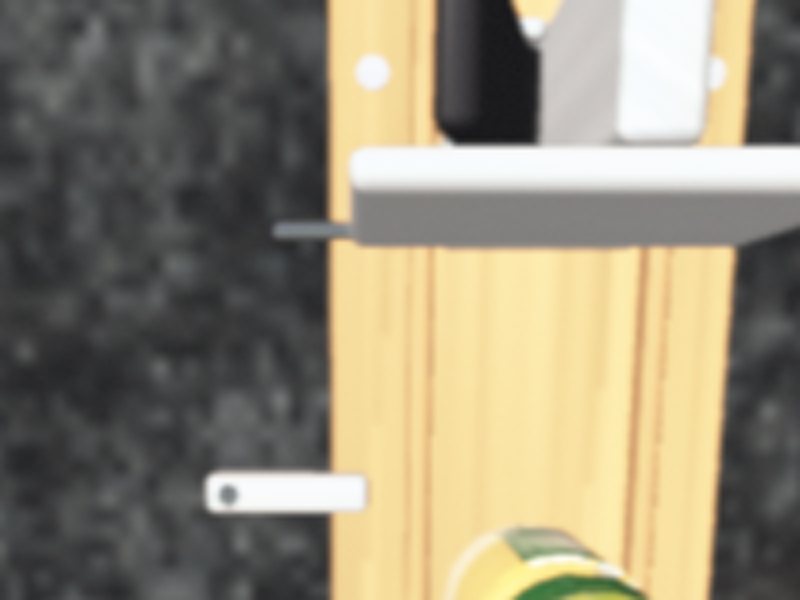

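The pointer's tip is at wrist (258,110.5), the clip centre at (260.5,176.3), and the plate top's outer edge at v≈90.

```bash
python3 -c "
from h import *
import pickle;c=pickle.load(open('w.pkl','rb'))
p=ray(c,258,110.5,.024);k=ray(c,260.5,176.3,.022);a=ray(c,277,90.2,.122);b=ray(c,380,90.2,.122);i=ray(c,300,100.5,.122)
print(p,k,a,b,i)
R=Ro.from_euler('z',-.8,degrees=True).as_matrix(); print('rack dy',(R.T@(p-k))[1])
e=[ray(c,189+x/4,53+y/4,.008) for x,y in((329,100),(331,560))];print(e)
rel([.507,.145,.36],89.3)
"
```

```text
[0.43756656 0.12263333 0.024     ] [0.43836176 0.05500584 0.022     ] [0.4568971  0.12513244 0.122     ] [0.52906963 0.12439241 0.122     ] [0.47305933 0.11822064 0.122     ]
rack dy 0.06760979633704073
[array([0.45147745, 0.1565469 , 0.008     ]), array([0.45013843, 0.0341862 , 0.008     ])]
xyz cm [12.51  4.95  0.03] twist [ 0.15 -0.01  0.09] t 13.85
```

Call:
{"api": "servo_tool", "payload": {
  "plan": [
    {"xyz": [4, 1.5, -2], "twist": [0, 0, 0], "jaw": 0},
    {"xyz": [8, 3, -2], "twist": [0, 0, 0], "jaw": 0},
    {"xyz": [12, 4.9, -2], "twist": [0, 0, 0], "jaw": 0},
    {"xyz": [13, 4.9, 0], "twist": [0, 0, 0], "jaw": 0},
    {"xyz": [13, 4.9, 0], "twist": [0, 0, 0], "jaw": 0},
    {"xyz": [13, 4.9, 0], "twist": [0, 0, 0], "jaw": 0},
    {"xyz": [13, 4.9, 0], "twist": [0, 0, 0], "jaw": 0},
    {"xyz": [13, 4.9, 0], "twist": [0, 0, 0], "jaw": 0}
  ]
}}

```text
time_s: 14.52
tool_pos: [0.5061, 0.1481, 0.3595]
tool_rot: [179.9, 0.0, 89.2]
force: [-0.0, -0.5, 0.2]
grip_width: 0.0871
grasp_force: 0.0
```

```bash
python3 -c "
from h import *
c=cam('wrist');rel([.507,.15,.264],89.3)
hsv=cv2.cvtColor(c['img'],cv2.COLOR_RGB2HSV)
v=int(proj(c,[.512,.15,.122])[1]);print(v,proj(c,[.507,.15,.122]))
m=(hsv[v-8:v+1:4,200:360,2]>170);print([(200+np.where(r)[0][[0,-1]]) if r.any() else 0 for r in m])
for r in hsv[v-8:v+1:4,230:330:3,2]:print(r)
"
```

```text
xyz cm [0.21 0.07 9.55] twist [ 0.08  0.04 -0.11] t 14.5667
231 [278.97962454 231.28730369]
[array([232, 323]), array([232, 323]), array([233, 322])]
[ 74 240  64  53  44  31  28  31  30  30  29  31  29  30  36 235 254 253
 254 254 253 225 252 248 236 250 236 249 250 247 251 234  66  53]
[ 66 239  66  54  47  32  30  30  29  30  29  30  31  50 182 240 253 254
 254 254 253 227 250 245 228 246 230 245 246 243 249 226  64  57]
[129 172  68  53  48  31  30  30  30  30  32  28  61 210 227 242 253 254
 254 254 254 223 190 193 195 194 195 195 194 194 194 151  54  55]
```

Call:
{"api": "servo_tool", "payload": {
  "plan": [
    {"xyz": [0.1, 0.05, 2], "twist": [0, 0, 0], "jaw": 0},
    {"xyz": [0.1, 0.05, 4], "twist": [0, 0, 0], "jaw": 0},
    {"xyz": [0.1, 0.05, 6], "twist": [0, 0, 0], "jaw": 0},
    {"xyz": [0.1, 0.05, 8], "twist": [0, 0, 0], "jaw": 0},
    {"xyz": [0.1, 0.05, 9.6], "twist": [0, 0, 0], "jaw": 0},
    {"xyz": [0.1, 0.05, 9.6], "twist": [0, 0, 0], "jaw": 0},
    {"xyz": [0.1, 0.05, 9.6], "twist": [0, 0, 0], "jaw": 0}
  ]
}}

```text
time_s: 15.15
tool_pos: [0.5063, 0.1491, 0.2629]
tool_rot: [-180.0, 0.0, 89.2]
force: [0.2, 0.1, 0.6]
grip_width: 0.0871
grasp_force: 0.0
```

Call:
{"api": "servo_tool", "payload": {
  "plan": [
    {"xyz": [-0.5, 0, 0], "twist": [0, 0, 0], "jaw": 0},
    {"xyz": [-1, 0, 0], "twist": [0, 0, 0], "jaw": 0},
    {"xyz": [-1.5, 0, 0], "twist": [0, 0, 0], "jaw": 0},
    {"xyz": [-2, 0, 0], "twist": [0, 0, 0], "jaw": 0},
    {"xyz": [-2.5, 0, 0], "twist": [0, 0, 0], "jaw": 0},
    {"xyz": [-3, 0, 0], "twist": [0, 0, 0], "jaw": 0},
    {"xyz": [-3, 0, 0], "twist": [0, 0, 0], "jaw": 0}
  ]
}}

```text
time_s: 15.73
tool_pos: [0.5062, 0.119, 0.2631]
tool_rot: [179.9, 0.0, 89.2]
force: [-0.1, 1.9, 2.0]
grip_width: 0.0871
grasp_force: 1.0
```

Call:
{"api": "servo_tool", "payload": {
  "plan": [
    {"xyz": [-0.7, 0, 0], "twist": [0, 0, 0], "jaw": 0},
    {"xyz": [-1.4, 0, 0], "twist": [0, 0, 0], "jaw": 0},
    {"xyz": [-2.1, 0, 0], "twist": [0, 0, 0], "jaw": 0},
    {"xyz": [-2.8, 0, 0], "twist": [0, 0, 0], "jaw": 0},
    {"xyz": [-3.5, 0, 0], "twist": [0, 0, 0], "jaw": 0},
    {"xyz": [-4.2, 0, 0], "twist": [0, 0, 0], "jaw": 0},
    {"xyz": [-4.6, 0, 0], "twist": [0, 0, 0], "jaw": 0},
    {"xyz": [-4.9, 0, 0], "twist": [0, 0, 0], "jaw": 0},
    {"xyz": [-4.9, 0, 0], "twist": [0, 0, 0], "jaw": 0},
    {"xyz": [-4.9, 0, 0], "twist": [0, 0, 0], "jaw": 0}
  ]
}}

```text
time_s: 16.57
tool_pos: [0.5051, 0.0709, 0.2625]
tool_rot: [-180.0, 0.0, 89.3]
force: [2.1, 2.2, 1.2]
grip_width: 0.087
grasp_force: 1.5
```

```bash
python3 -c "
from h import *
w=cam('wrist');S=cam('scene');o=env.get_obs();print(o['tool_pos'],o['force'],o['grasp_force'])
f=lambda i,a:cv2.resize(i[a[0]:a[1],a[2]:a[3]],(400,600),interpolation=2)
a=proj(S,[.44,.055,.022]).astype(int);print(a)
A=f(S['img'],(a[1]-36,a[1]+24,a[0]-20,a[0]+20));B=f(w['img'],(100,340,200,360))
cv2.imwrite('pics/q.png',np.hstack([A,B])[:,:,::-1])
print(proj(S,[.4376,.055,.024]),proj(S,[.4376,.065,.024]))
"
```

```text
[0.50505473 0.07127107 0.26254369] [2.38842538 2.41837815 0.00374909] 1.4933009538799524
[256 263]
[256.50169002 264.39528954] [253.14021374 265.83202321]
```

View pics/q.png

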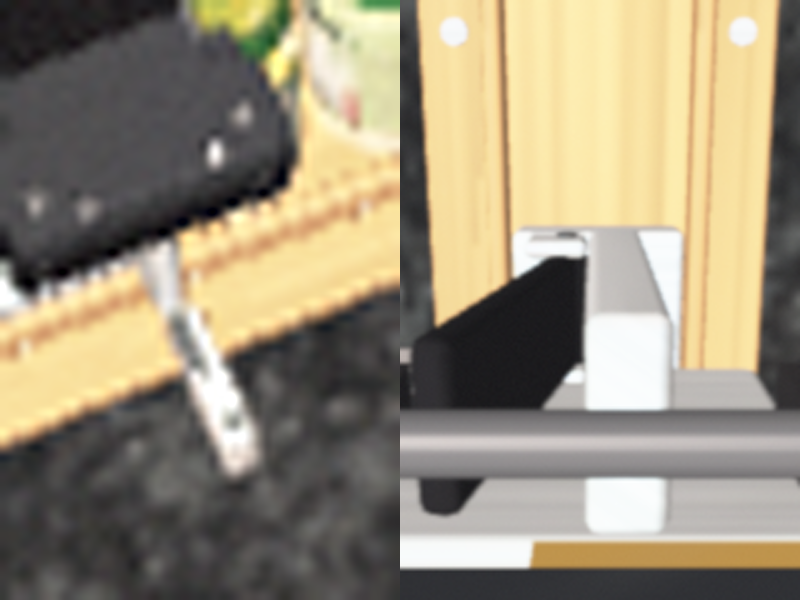

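Left half: the pointer lies over the clip, slightly to its +y side, with its dark line at crop ~(190,340). Right half: the lever is open and clear of the front finger. By the contact geometry about 4 mm is left.

Call:
{"api": "servo_tool", "payload": {
  "plan": [
    {"xyz": [-0.2, 0, 0], "twist": [0, 0, 0], "jaw": 0},
    {"xyz": [-0.4, 0, 0], "twist": [0, 0, 0], "jaw": 0},
    {"xyz": [-0.4, 0, 0], "twist": [0, 0, 0], "jaw": 0},
    {"xyz": [-0.4, 0, 0], "twist": [0, 0, 0], "jaw": 0}
  ]
}}

```text
time_s: 17.0
tool_pos: [0.505, 0.0669, 0.2626]
tool_rot: [-180.0, 0.0, 89.3]
force: [2.2, 3.3, -0.1]
grip_width: 0.0869
grasp_force: 1.5
```

```bash
cat > prof.py <<'E'
from h import *
S=cam('scene');o=env.get_obs();print(o['time_s'],o['tool_pos'],o['force'],o['grasp_force'],o['grip_width'])
s0=cv2.imread('pics/s0.png').max(2).astype(np.float32);s1=S['img'].max(2).astype(np.float32)
ys=np.arange(.045,.0661,.0015)
print('y',(ys*1e3).round(1))
for x in(.418,.424,.430,.436,.441,.446,.452):
    P=np.array([proj(S,[x,y,.023]) for y in ys],np.float32)[None]
    print(x,*[cv2.remap(i,P,None,cv2.INTER_LINEAR)[0].astype(int) for i in(s0,s1)])
E
python3 prof.py
```

```text
17.05 [0.50502098 0.06695663 0.26254991] [ 1.09297703  3.45197063 -0.28863769] 1.5361051488434896 0.08699018976285157
y [45.  46.5 48.  49.5 51.  52.5 54.  55.5 57.  58.5 60.  61.5 63.  64.5
 66. ]
0.418 [ 85  86 101 143 190 230 250 248 246 246 220 159 109  92  91] [ 85  88 103 143 189 229 250 248 247 247 222 161 110  92  91]
0.424 [ 84  83  93 137 177 179 171 190 212 236 227 157  95  77  75] [ 84  83  93 137 178 181 172 191 213 236 227 159  97  79  75]
0.43 [ 69  76  94 178 253 253 252 253 254 238 213 155  96  92  93] [ 70  77  94 178 253 253 252 253 254 238 213 155  98  94  94]
0.436 [ 52  67  97 169 241 254 254 255 255 238 209 144  82  74  76] [ 50  67  97 169 241 253 254 255 255 237 206 142  82  74  76]
0.441 [ 80  97 131 169 217 254 254 254 254 237 173 122 102  78  75] [ 81  94 102 102 112 163 208 238 251 237 173 122 101  75  74]
0.446 [236 247 246 244 250 252 253 254 251 242 238 247 239 235 236] [240 251 240 214 186 180 214 249 251 243 238 246 240 236 237]
0.452 [246 246 240 235 243 251 253 253 248 234 228 238 246 248 247] [249 249 227 188 174 192 219 243 249 235 229 239 246 247 248]
```

```bash
python3 -c "
from h import *
c=cam('wrist');g=c['img'].max(2)
for u in(210,225,240):
    print(u,g[300:332,u]); 
for v in(310,312,314,316):print(v,ray(c,225,v,.122).round(4),env.get_obs()['tool_pos'])
S=cam('scene');s0=cv2.imread('pics/s0.png').max(2).astype(int);d=S['img'].max(2).astype(int)-s0
print(d[250:272,246:266]);print(proj(S,[.4376,.0553,.023]),proj(S,[.45,.0553,.023]),proj(S,[.4376,.0513,.024]))
"
```

```text
210 [ 51  52  56  71 112 162 185 190 190 189 187 187 190 200 219 233 244 248
 250 250 251 251 252 251 249 246 230 136  59  53  53  53]
225 [ 49  81 115 148 177 187 189 190 190 189 188 186 188 199 219 233 244 249
 250 250 251 251 252 251 249 246 230 136  59  54  51  53]
240 [189 187 185 187 188 190 190 189 190 189 188 187 189 200 219 233 244 249
 250 251 251 252 252 251 249 247 230 136  60  54  52  52]
310 [0.4795 0.0599 0.122 ] [0.50504581 0.06697114 0.26256629]
312 [0.4794 0.0588 0.122 ] [0.50504581 0.06697114 0.26256629]
314 [0.4794 0.0578 0.122 ] [0.50504581 0.06697114 0.26256629]
316 [0.4793 0.0567 0.122 ] [0.50504581 0.06697114 0.26256629]
[[-200 -206 -211 -217 -225 -226 -234 -137  -71  -20  -16    5    5    2
     1    1    1    0    0    1]
 [-213 -218 -227 -230 -149 -158  -82   -2  -28  -12    3    1    1    2
    -1    0    2    1    1    0]
 [-227 -232 -143  -61  -52  -59  -56   -5  -29  -29    0    3   -1   -2
     1    1    1    1    0    1]
 [-147  -48  -60  -15    3  -12  -58  -14  -12  -40   -1    0    1   -1
     0    0    0    1    0    0]
 [ -58   -3    3    2    1 
[... 1247 characters left out ...]
-2    0    0   -3    2    1   -3    0    0    0    0    1
    -1   -1   -2   -1   -1   -3]
 [   0   -2    3    0   -1   -2    4   -4    0    0    0    0    1    0
     0    2    1   -2   -3   -3]
 [   5    1   -2    0   -1   -1    4   -3    0   -2    0    0    1    1
     0    1   -2   -2    5    0]
 [  -3   -6   -1   -3   -2   -4    2   -2    0   -1    6    0    1   -1
     2    3    4   -1    3    2]
 [   5    1    0    3    4   -1    2    1    0    1    4   -1    0    0
     0    0    2    0   -2    1]
 [   2    1   -1   -3    2    1    2    2   -1    1   -2    4    0    1
     1    2    0   -1    0   -2]]
[256.41757844 264.59662403] [254.57395497 260.87979879] [257.74295316 263.86475938]
```

```bash
python3 -c "
from h import *
S=cam('scene');s0=cv2.imread('pics/s0.png').max(2).astype(float);s1=S['img'].max(2).astype(float)
for v in range(256,274):
    a=s0[v,246:268];d=np.clip(s0[v,250:262]-s1[v,250:262]-8,0,None)
    w=np.clip(a-110,0,140)
    i=np.arange(246,268);pc=(d*np.arange(250,262)).sum()/d.sum() if d.sum()>60 and v>256 else np.nan
    c=(w*i).sum()/w.sum()
    print(v,a.astype(int),round(c,2),round(pc,2),'y clip',round(ray(S,c,v,.022)[1]*1e3,1),ray(S,pc,v,.024)[:2].round(4))
"
```

```text
256 [247 231 233 217 209 225 242 247 247 250 249 249 249 250 250 252 251 249
 247 246 245 246] 256.81 nan y clip 43.6 [nan nan]
257 [225 213 226 224 241 247 250 239 245 247 251 250 249 249 249 249 247 247
 245 246 249 255] 256.85 254.29 y clip 44.7 [0.4606 0.0514]
258 [227 244 246 245 250 250 251 253 251 252 207 248 247 246 247 246 246 248
 254 255 210 188] 256.25 254.75 y clip 47.5 [0.4573 0.0515]
259 [246 250 250 250 250 251 234 255 254 255 219 246 247 247 248 250 255 251
 209 179 101  63] 255.13 254.97 y clip 51.5 [0.4543 0.0522]
260 [250 250 250 251 251 251 224 252 254 253 249 247 249 253 255 213 192 157
  86  67  69  50] 253.89 255.66 y clip 55.8 [0.4507 0.0517]
261 [248 248 250 250 249 249 243 221 253 253 254 243 250 213 181  98  66  44
  46  59  72  58] 252.64 255.8 y clip 60.1 [0.4478 0.0526]
262 [248 249 249 248 247 248 249 214 254 254 253 253 182  98  54  52  57  64
  57  62  65  47] 251.76 256.71 y clip 63.5 [0.4439 0.0516]
263 [248 248 249 248 249 250 255 250 230 255 254 255 144  54  53  55  72  70
  59  70  61  55] 251.62 257.09 y clip 65.0 [0.4407 0.0518]
264 [248 248 2
[... 565 characters left out ...]
2  80  74
  73  84  68  67] 257.74 nan y clip 56.0 [nan nan]
269 [ 74  88  85  74  64  82  88  95 102  85 150 255 206 152 221 143  85  86
 105 107  72  63] 258.31 nan y clip 55.9 [nan nan]
270 [ 67  65  62  65  69  87  92  96  86  73  86 220 255 255 255 180  91  90
 101  90  64  66] 258.87 nan y clip 55.7 [nan nan]
271 [ 57  63  81 121 101  87  94  95  82  74  76 155 248 243 242 175  88  82
  74  70  70  76] 258.85 nan y clip 57.0 [nan nan]
272 [ 56  69  88 109  90  73  88  95  85  92  91  97 222 229 230 187  94  71
  69  72  79  80] 259.38 nan y clip 56.9 [nan nan]
273 [ 68  80  88  82  81  85 104  96  91 102  97  82 180 238 192 140  86  63
  72  83  84  80] 259.23 nan y clip 58.4 [nan nan]
```

The scene camera puts the pointer about 2–3 mm past the clip's centre towards -y, while the wrist view puts it near 0. Back off 2 mm, then re-measure.

Call:
{"api": "servo_tool", "payload": {
  "plan": [
    {"xyz": [0.1, 0, 0], "twist": [0, 0, 0], "jaw": 0},
    {"xyz": [0.2, 0, 0], "twist": [0, 0, 0], "jaw": 0},
    {"xyz": [0.2, 0, 0], "twist": [0, 0, 0], "jaw": 0},
    {"xyz": [0.2, 0, 0], "twist": [0, 0, 0], "jaw": 0},
    {"xyz": [0.2, 0, 0], "twist": [0, 0, 0], "jaw": 0}
  ]
}}

```text
time_s: 17.62
tool_pos: [0.5051, 0.0693, 0.2626]
tool_rot: [-180.0, -0.0, 89.3]
force: [0.6, 4.0, -0.9]
grip_width: 0.0868
grasp_force: 1.8
```

```bash
cat > ptr.py <<'E'
from h import *
S=cam('scene');o=env.get_obs();print(o['time_s'],o['tool_pos'],o['force'],o['grasp_force'],o['grip_width'])
s0=cv2.imread('pics/s0.png').max(2).astype(float);s1=S['img'].max(2).astype(float)
for v in range(258,265):
    d=np.clip(s0[v,250:262]-s1[v,250:262]-8,0,None)
    if d.sum()>60: print(v,ray(S,(d*np.arange(250,262)).sum()/d.sum(),v,.024)[:2].round(4))
E
python3 ptr.py
```

```text
17.6667 [0.50502882 0.06923285 0.26256265] [ 0.68419706  3.25415839 -0.74512647] 1.8182995403185487 0.08712671512829216
258 [0.4586 0.0542]
259 [0.4553 0.0543]
260 [0.4519 0.0542]
261 [0.449  0.0551]
262 [0.4452 0.0542]
263 [0.4421 0.0547]
```

Pointer 0.0544 against clip ~0.055: centred and held. Now squeeze the lever.

Call:
{"api": "servo_tool", "payload": {
  "plan": [
    {"xyz": [0, 0, 0], "twist": [0, 0, 0], "jaw": 0.2},
    {"xyz": [0, 0, 0], "twist": [0, 0, 0], "jaw": 0.35},
    {"xyz": [0, 0, 0], "twist": [0, 0, 0], "jaw": 0.5},
    {"xyz": [0, 0, 0], "twist": [0, 0, 0], "jaw": 0.6},
    {"xyz": [0, 0, 0], "twist": [0, 0, 0], "jaw": 0.7},
    {"xyz": [0, 0, 0], "twist": [0, 0, 0], "jaw": 0.8},
    {"xyz": [0, 0, 0], "twist": [0, 0, 0], "jaw": 0.9},
    {"xyz": [0, 0, 0], "twist": [0, 0, 0], "jaw": 0.9},
    {"xyz": [0, 0, 0], "twist": [0, 0, 0], "jaw": 0.9},
    {"xyz": [0, 0, 0], "twist": [0, 0, 0], "jaw": 0.9}
  ],
  "newtons": 25
}}

```text
time_s: 18.5
tool_pos: [0.5051, 0.0691, 0.2625]
tool_rot: [180.0, 0.0, 89.3]
force: [5.5, 2.6, -7.6]
grip_width: 0.0282
grasp_force: 10.4
```

Call:
{"api": "servo_tool", "payload": {
  "plan": [
    {"xyz": [0, 0, 0], "twist": [0, 0, 0], "jaw": 0.9},
    {"xyz": [0, 0, 0], "twist": [0, 0, 0], "jaw": 0.9},
    {"xyz": [0, 0, 0], "twist": [0, 0, 0], "jaw": 0.9},
    {"xyz": [0, 0, 0], "twist": [0, 0, 0], "jaw": 0.9},
    {"xyz": [0, 0, 0], "twist": [0, 0, 0], "jaw": 0.9},
    {"xyz": [0, 0, 0], "twist": [0, 0, 0], "jaw": 0.9},
    {"xyz": [0, 0, 0], "twist": [0, 0, 0], "jaw": 0.9}
  ]
}}

```text
time_s: 19.08
tool_pos: [0.5058, 0.0687, 0.2625]
tool_rot: [179.9, -0.0, 89.3]
force: [4.0, 3.7, -4.0]
grip_width: 0.0266
grasp_force: 26.9
```

```bash
python3 ptr.py; python3 -c "
from h import *
T=cam('top');S=cam('scene')
for c,n in((T,'t'),(S,'s')):
  hs=cv2.cvtColor(c['img'],cv2.COLOR_RGB2HSV)
  for y in(-.0795,-.030,.019):
    u,v=proj(c,[.504,y,.112]).astype(int);m=cv2.inRange(hs[v-9:v+9,u-8:u+8],(20,90,30),(85,255,255));q=cv2.findNonZero(m)
    print(n,y,len(q) if q is not None else 0, ray(c,*(q.mean((0,1))+[u-8,v-9]),.11)[:2].round(4) if q is not None else '')
"
```

```text
19.1333 [0.50578977 0.06873635 0.26256559] [ 3.97171696  2.55403186 -4.10540921] 26.942615728003148 0.026212826251080557
258 [0.4581 0.0532]
259 [0.4549 0.0535]
260 [0.4516 0.0536]
261 [0.4482 0.0534]
262 [0.4448 0.0534]
263 [0.4414 0.0532]
t -0.0795 136 [ 0.5047 -0.0733]
t -0.03 142 [ 0.506  -0.0261]
t 0.019 197 [0.5045 0.0202]
s -0.0795 160 [ 0.5032 -0.0776]
s -0.03 153 [ 0.5033 -0.0268]
s 0.019 112 [0.506  0.0109]
```

Call:
{"api": "servo_tool", "payload": {
  "plan": [
    {"xyz": [0.1, 0, 0], "twist": [0, 0, 0], "jaw": 0.9},
    {"xyz": [0.1, 0, 0], "twist": [0, 0, 0], "jaw": 0.9},
    {"xyz": [0.1, 0, 0], "twist": [0, 0, 0], "jaw": 0.9},
    {"xyz": [0.1, 0, 0], "twist": [0, 0, 0], "jaw": 0.9}
  ]
}}

```text
time_s: 19.57
tool_pos: [0.5058, 0.0698, 0.2625]
tool_rot: [179.9, -0.0, 89.3]
force: [4.3, 3.3, -5.1]
grip_width: 0.0263
grasp_force: 27.0
```

```bash
python3 ptr.py; python3 -c "
from h import *
print(env.sign_off())"
```

```text
19.6167 [0.50577714 0.06976117 0.26254285] [ 4.35198794  2.70764864 -4.70195704] 27.018704648235143 0.02654801968982578
258 [0.4586 0.0542]
259 [0.4557 0.0551]
260 [0.4521 0.0546]
261 [0.4491 0.0553]
262 [0.4454 0.0545]
263 [0.4425 0.0556]
the job is handed in; nothing more can be done
None
```

I handed the job in at 19.6 s: the three jars stand in the channel, the pointer is about 1 mm or less from the clip's centre, and the lever is squeezed shut at 27 N and still held; the sign-off gave no verdict.

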